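# Load the tweezer cassette and close its gate

## Task

Load the white cassette of bone tweezers from the blue board into the open channel of the holder, green-marked end first, and push it fully home until the side ball clicks in while the red gate is still open. Then push the gate shut across its front until it clicks past the sprung ball and rests in its catch. Press gently, feeling for the stops instead of ramming the cassette or the gate, and leave the other things on the table where they stand.

Things in the scene. Friction and masses are not known exactly. Their poses are not given: they have to be found in the camera images.
- cassette_center (a point): Centre (18 mm above its underside) of the loose cassette on the blue board: white plastic block 100 long (x) x 56 wide (y) x 36 high (z), 0.18 to 0.33 kg, flat top with grey tweezers lying in it. x points to the green-marked end, which goes into the holder first. A notch in the left (+y) side takes the holder's ball. Home, this point is at holder x = +20 mm.
- cassette_fin (a point): Middle of the yellow grip fin standing on the cassette's flat top, 32 mm above cassette_center; fin 44 long (x) x 12 thick (y) x 28 high; same axes as the cassette.
- cassette_nose (a point): Middle of the cassette's green-marked end face, 50 mm from cassette_center along its x, at the same height; same axes.
- board: Blue plastic board, 250 (x) x 320 (y) x 12 mm thick, fixed; origin at the centre of its underside. The cassette starts on it.
- holder: Fixed metal holder; origin at table height on the channel's middle line; x runs along the channel inwards, y left, z up. Base plate 10 mm thick, from x = -110 to +82 mm, 124 wide; the cassette slides on it. Two grey rails 30 mm high above the plate, 57.6 mm apart, from x = -5 to +70, flare to a mouth about 65 mm wide at x = -30. Push near the middle: off-centre pushes can jam.
- holder_seat (a point): Point on the rigid back stop, at holder x = +70, y = 0, z = 28 mm, axes as the holder's. The cassette's nose point meets it when home; its front (unmarked) face is then at holder x = -30. More than 60 N of push here is ramming.
- side_ball (a point): Brass sprung ball, 7 mm radius, jutting 3 mm from the left rail at holder x = +40, y = +33, z = 28 mm. The entering cassette feels it as a bump of about 4 to 12 N from about 26 mm before home, then rubs on it; some 4 mm before home the ball drops into the notch and helps to hold the cassette at the back stop.
- gate (a joint): Hinge angle (rad) of the red gate bar: 0 = shut across the mouth; grows as the tip swings out to holder -x, then +y; at 1.57 it points along -x; limit 2.4. It swings level and stays where left (about 0.4 N at the tip moves it). At 0 it meets a rigid stop; more than 60 N of push on the bar is ramming. Shut, it clears a cassette that is home by 2 mm.
- gate_hinge (a point): Vertical hinge axis of the gate at mid-height of the bar, holder x = -36, y = +46, z = 31 mm; axes as the holder's. Its post and the catch post end 46 mm above the table.
- gate_tip (a point): Centre of the rounded tip of the red bar (moves with the gate), 83 mm from the hinge axis. The bar is 8 mm thick and 18 mm high, from z = 22 to 40 mm above the table, so it clears the base plate by 12 mm. Its own -y axis points from the hinge to the tip.
- gate_catch (a point): Where the bar's tip rests when shut, holder x = -36, y = -37, z = 31 mm, axes as the holder's. A sprung brass ball in the steel catch post (holder y = -46 to -60) juts 6.5 mm before it: it resists the tip with about 5 to 12 N from 0.17 rad, gives way at 0.08 rad and then draws the gate to 0 and holds it.
- bowl: Loose steel bowl, 130 across, 50 high; leave alone. Origin under its centre.
- sanitiser: Loose white bottle, 60 across, 160 high; leave alone. Origin under its centre.
- salt_jar: Loose glass jar, 70 across, 90 high; leave alone. Origin under its centre.
- beaker: Loose clear cup, 72 across, 100 high; leave alone. Origin under its centre.
- brush: Loose blue brush lying flat; leave alone. Origin under its middle.
- tin: Loose aluminium tin, 60 across, 45 high; leave alone. Origin under its centre.
There are look-alikes about, which are no part of the job. What is shaped like the holder but turquoise is not meant.

How it is judged:
On the way:
1. the cassette is fully home in the holder, held by the side ball and let go, while the gate is still open (gate above 0.8 rad) (x of cassette_nose in the frame of holder_seat between -0.0025 and 0.0025 m and y of cassette_nose in the frame of holder_seat between -0.003 and 0.003 m and z of cassette_nose in the frame of holder_seat between -0.003 and 0.003 m and angle between the x axis of holder and the x axis of cassette_center, either way round below 0.04 rad and angle between cassette_center's own z axis and vertical below 0.04 rad and value of joint gate above 0.8 rad and contact force between the fingers and cassette below 0.5 N), for 0.2 s.
At the end, for the whole second after the job is handed in: The cassette is home: its nose point within 2.5 mm along x and 3 mm across and in height of the seat point, level and in line with the channel within 0.04 rad; the gate is shut in its catch (below 0.04 rad) and at rest (x of cassette_nose in the frame of holder_seat between -0.0025 and 0.0025 m and y of cassette_nose in the frame of holder_seat between -0.003 and 0.003 m and z of cassette_nose in the frame of holder_seat between -0.003 and 0.003 m and angle between the x axis of holder and the x axis of cassette_center, either way round below 0.04 rad and angle between cassette_center's own z axis and vertical below 0.04 rad and value of joint gate below 0.04 rad and velocity of joint gate below 0.05 rad/s); the robot touches nothing.
It fails at once if a bystander is moved by more than 30 mm (distance of any of bowl, sanitiser, salt_jar, beaker, brush, tin from where it was at the start of the episode above 0.03 m).
It fails at once if the cassette is rammed: pressed against the holder with more than 60 N (contact force between cassette and holder above 60 N).
It fails at once if the gate is pushed with more than 60 N (contact force between the fingers and gate above 60 N).
It also fails if it takes over 69 s, if anything falls off the work surface, if the arm or the gripper's body presses on something with over 40 N, if the wrist force passes 120 N, or if a joint passes its speed limit or range.

## Robot

A 7-joint arm with a two-finger parallel gripper is mounted at the origin on the work surface. World frame = base frame: x ahead of the robot, y to its left, z up, the work surface at z = 0. Lengths are in m, angles in rad, forces in N, time in s.
With the tool pointing down it reaches from about 0.425 to 0.875 m from the base axis. Payload 4.7 kg.
Tool frame: the origin (TCP) lies at the very end of the fingers, on their centre line; the grasp point (between the pads) lies arm.hold_point_z behind it (arm.hold_point_z is the distance from the TCP to the grasp point, in m); x points along the fingers, y is the direction in which the jaws open and shut, and the axes are right-handed (so a half turn about x gives the same grasp; the last joint's range is limited). The gripper opens to 85 mm and grips with 20 to 120 N. Pads are 22 mm wide; open, the fingers measure 114 mm over their backs; the gripper's body (76 mm by 85 mm) begins 54 mm behind the grasp point. The pads swing forward as they close: fully open they stand 13 mm farther back than shut.
Start: joints at [-1.336, 0.321, -0.07, 1.45, 0.023, 1.371, -0.057], TCP at [0.142, 0.634, 0.231] pointing down, gripper open.
Joint ranges: [-2.86, 2.86], [-0.3, 2.09], [-1.38, 1.24], [0.06, 2.45], [-1.56, 4.7], [0.09, 2.05], [-2.69, 2.69]. Speed limits (rad/s): [2.57, 2.57, 3.14, 3.14, 3.14, 3.14, 3.14].

## Interface

Orientations are given as a rotation vector (axis times angle).
In Python, from plant import arm, snapshot, calibration, look_for, silhouettes, pinpoint gives the robot as it stands.
- The arm moves only by the tool arm_command, never from a script. Its argument "moves" is a list of rows, each an object of numbers: "dx", "dy", "dz": the shift along the tool's x, y, z in cm; "yaw": the turn about the tool's x in degrees; "gripper": the finger opening in cm, from 0 to 8.54. In form: [{"dx": .., "dy": .., "dz": .., "yaw": .., "gripper": ..}, ...]. A call has 1 to 20 rows; each row shifts and turns the commanded pose from where the row before left it, along the tool's axes as they then stand; what a row does not reach is not made up. A row lasts 1/8 s, in which the tool goes at most 62.5 mm and 10.7 degrees, less where a joint would pass 70% of its speed; a pose out of reach is approached as far as the arm can. A call with a gripper value outside its range is refused whole. The fingers move at their own pace and stop on an object; "squeeze" is the grip in N (left out, the last holds). Time passes only in rows, so rows that do not move let the fingers close. It gives the time, the measured TCP pose, the force and the opening at its end, in the units of the state.
- arm.sense(): the state, without advancing time (a new reading comes with each control period).
- snapshot(name): name is "side" or "top" or "wrist"; returns the picture (400x640x3 uint8, red, green, blue); there is no depth.
- calibration(name): a dict with "fx", "fy", "cx", "cy" (pixels), "T" (4x4, takes a point from camera to world coordinates). Camera axes: x right, y down, z forward; pixel columns grow to the right and rows downward; lengths in m; the calibration is good to about 2 mm. A picture is of the moment at which its call begins: read the wrist's pose just before it. calibration takes no time and is no camera call; for the wrist camera it gives the pose at the moment of the call.
- arm.job_done(): hands the job in, once; it reports no verdict.
Trained networks look in the newest picture that a camera, given by its name, has taken for a name from the list of things; names that differ only in an ending like _2 or _b are one class to them, and where a whole thing is asked for, a point or a joint stands for the part that bears it (a point fixed in the world has none). Each returns a list of dicts, best first, with "p" (0 to 1); they miss things now and then, are a little off and sometimes report something else, mostly with a low value. They report only what shows in the picture. A call takes as long as a camera call. They do not tell look-alikes from the thing itself.
- look_for(label, camera): "location" ([x, y, z] in m, in world coordinates, good to about 4 mm: the middle of the surface that is visible of it).
- silhouettes(label, camera): "region" (400x640 bool, what is visible of it).
- pinpoint(label, camera): "location" ([x, y, z] in m, in world coordinates, good to about 4 mm: a listed point, or the origin of a listed thing).
The state is a dict: "time": time; "q": joint angles; "qvel": joint speeds; "effort": joint torques, N m; "tool_pos": TCP position; "tcp_rot": TCP orientation; "contact_force": force on the tool from outside, world axes, zero at the start; "ft_torque": the same for the moment, N m; "opening": finger opening in m.
Only numpy, scipy, OpenCV 4.12 (cv2) and the standard library are available. Lean on these libraries where they do the work, as an engineer would, in place of code of your own. Each camera call takes 0.05 s, during which the arm holds its last target.

## Working session

There is one attempt and no reset: what is moved stays moved. The work goes in short steps, Python scripts to look and compute and a tool call to move; the robot and the scene stay as the last step left them, time stands still between calls to the robot, and variables do not carry over. Pictures are saved under pics/ and viewed, and the job is handed in when it is done.

Besides the shell and the picture viewer there is one more tool, called after ">>>" by a JSON object that holds its "api" and its "payload". arm_command: Moves the arm, as the interface text tells. Its arguments: {"type":"object","properties":{"moves":{"type":"array","items":{"type":"object","properties":{"dx":{"type":"number"},"dy":{"type":"number"},"dz":{"type":"number"},"yaw":{"type":"number"},"gripper":{"type":"number"}}}},"squeeze":{"type":"number"}},"required":["moves"]}

```bash
ls; mkdir -p pics; python3 - <<'E'
from plant import arm,snapshot,calibration,look_for,silhouettes,pinpoint
import cv2
s=arm.sense();print(s['time'],s['tool_pos'],s['tcp_rot'],s['opening'],s['contact_force'],arm.hold_point_z)
for n in ['side','top']:
    im=snapshot(n);cv2.imwrite(f'pics/{n}0.png',im[:,:,::-1])
    for l in ['cassette_center','cassette_nose','cassette_fin','holder','holder_seat','gate_hinge','gate_tip','board','side_ball','gate_catch']:
        r=pinpoint(l,n);print(n,l,[(x['p'],[round(float(v),4) for v in x['location']]) for x in r])
print(arm.sense()['time'])
E
```

```text
pics
0.0 [0.14226884 0.63368981 0.23022815] [ 0.17178151  1.56396391 -0.17482492] 0.08540489205710884 [-0.33075151  0.1961135   0.35236883] 0.0187
side cassette_center [(0.97, [0.455, -0.2079, 0.0277])]
side cassette_nose [(0.81, [0.4973, -0.1937, 0.0274])]
side cassette_fin [(0.59, [0.4542, -0.2127, 0.0661])]
side holder [(0.79, [0.3127, 0.5377, -0.0017]), (0.71, [0.3618, 0.2526, 0.0029]), (0.65, [0.6274, 0.1856, -0.0012]), (0.31, [0.8002, 0.1491, 0.0014]), (0.27, [0.6562, 0.2239, 0.0274])]
side holder_seat [(0.87, [0.6993, 0.2038, 0.0296]), (0.84, [0.4338, 0.2628, 0.0312]), (0.62, [0.3867, 0.5472, 0.0249]), (0.46, [0.8, 0.149, 0.0048])]
side gate_hinge [(0.94, [0.3227, 0.2875, 0.0291]), (0.65, [0.2659, 0.5762, 0.0339]), (0.64, [0.5806, 0.2155, 0.0308])]
side gate_tip [(0.73, [0.3146, -0.4263, -0.0004]), (0.59, [0.3374, 0.2119, 0.0322])]
side board [(0.74, [0.4963, -0.1951, 0.0008])]
side side_ball [(0.89, [0.3491, 0.5724, 0.0268]), (0.64, [0.6573, 0.2236, 0.0263]), (0.59, [0.3884, 0.2913, 0.0257]), (0.39, [0.6955, 0.2059, 0.028])]
side gate_catch [(0.96, [0.6088, 0.1369, 0.0308]), 
[... 446 characters left out ...]
472, 0.0244]), (0.84, [0.6998, 0.2043, 0.0296]), (0.75, [0.4336, 0.2677, 0.0293])]
top gate_hinge [(0.85, [0.5866, 0.2166, 0.0306]), (0.79, [0.2671, 0.576, 0.0301]), (0.76, [0.3166, 0.2905, 0.0307]), (0.71, [0.6617, 0.2278, 0.0296])]
top gate_tip [(0.66, [0.5005, 0.2235, 0.0326]), (0.52, [0.3326, 0.2089, 0.0343]), (0.52, [0.3137, -0.4335, 0.0014]), (0.5, [0.2805, 0.4985, 0.0338])]
top board [(0.65, [0.5006, -0.1962, 0.0023])]
top side_ball [(0.64, [0.3912, 0.2956, 0.0224]), (0.61, [0.6602, 0.2293, 0.0268]), (0.56, [0.349, 0.5765, 0.0283])]
top gate_catch [(0.95, [0.6059, 0.1388, 0.0279]), (0.94, [0.2868, 0.4946, 0.0289]), (0.69, [0.5451, 0.4126, 0.0011]), (0.68, [0.3356, 0.2054, 0.032])]
1.1
```

View pics/top0.png

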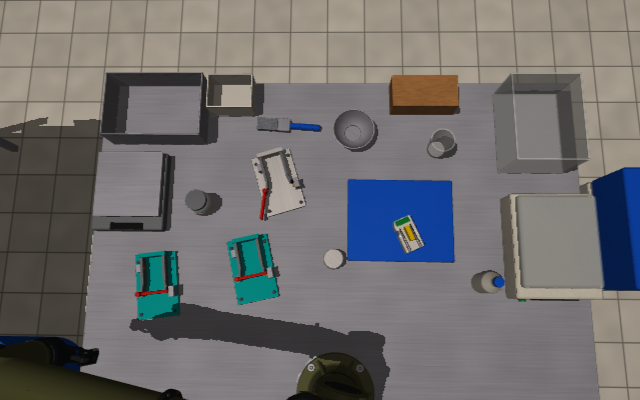

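View pics/side0.png

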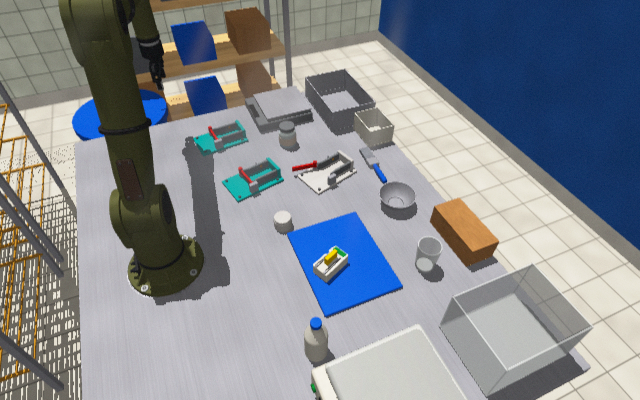

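```bash
cat > h.py <<'E'
import numpy as np
from scipy.spatial.transform import Rotation as R
from plant import arm,snapshot,calibration,look_for,silhouettes,pinpoint
def st():
    s=arm.sense();M=R.from_rotvec(s['tcp_rot']).as_matrix();return s,np.array(s['tool_pos']),M
def plan(target,ydir):
    """target TCP; ydir heading angle (rad) wanted for tool y"""
    s,p,M=st()
    y=M[:,1];a=np.arctan2(y[1],y[0]);
    d=(ydir-a+np.pi/2)%np.pi-np.pi/2   # mod half turn
    # turn about tool x (down): positive turn = negative world z
    yaw=-np.degrees(d)
    print('t',round(s['time'],2),'tcp',p.round(4),'ydir',round(a,3),'tilt',M[:,0].round(4),'q',np.round(s['q'],2),'F',np.round(s['contact_force'],2),'op',round(s['opening'],4))
    v=np.array(target)-p
    print('yaw',yaw.round(2),'d before yaw (cm)',(M.T@v*100).round(2))
    M2=R.from_rotvec(np.array([0,0,d])).as_matrix()@M
    print('d after yaw',(M2.T@v*100).round(2))
E
python3 - <<'E'
from h import *
plan([0.56,0.2,0.26],0.25+np.pi/2)
s,p,M=st();print(M.round(3))
c=calibration('wrist');print(c['T'].round(3),(np.array(M).T@(c['T'][:3,3]-p)).round(4),c['fx'])
E
```

```text
t 1.1 tcp [0.1424 0.6342 0.2313] ydir 1.35 tilt [ 1.e-04  1.e-04 -1.e+00] q [-1.34  0.32 -0.07  1.45  0.02  1.37 -0.06] F [-0.46 -0.23 -0.05] op 0.0855
yaw -26.97 d before yaw (cm) [ -2.86 -33.23  50.26]
d after yaw [ -2.87 -52.41  29.72]
[[ 0.     0.219  0.976]
 [ 0.     0.976 -0.219]
 [-1.     0.     0.   ]]
[[ 0.218  0.926  0.307  0.064]
 [ 0.976 -0.207 -0.069  0.652]
 [-0.001  0.314 -0.949  0.373]
 [ 0.     0.     0.     1.   ]] [-0.1415  0.0004 -0.0807] 325.16224647151915
```

>>> {"api": "arm_command", "payload": {"moves": [{"yaw": -9}, {"yaw": -9}, {"yaw": -9}, {"dx": -0.3, "dy": -4.8, "dz": 2.7}, {"dx": -0.3, "dy": -4.8, "dz": 2.7}, {"dx": -0.3, "dy": -4.8, "dz": 2.7}, {"dx": -0.3, "dy": -4.8, "dz": 2.7}, {"dx": -0.3, "dy": -4.8, "dz": 2.7}, {"dx": -0.3, "dy": -4.8, "dz": 2.7}, {"dx": -0.3, "dy": -4.8, "dz": 2.7}, {"dx": -0.3, "dy": -4.8, "dz": 2.7}, {"dx": -0.3, "dy": -4.8, "dz": 2.7}, {"dx": -0.2, "dy": -4.8, "dz": 2.7}, {"dy": -4.4, "dz": 2.7}, {"gripper": 4}]}}

```text
validation failed for argument at $.mo...
```

```bash
python3 - <<'E'
from h import *
import cv2
plan([0.456,-0.209,0.2],0.38+np.pi/2)
im=snapshot('wrist');cv2.imwrite('pics/w1.png',im[:,:,::-1])
for l in ['holder','holder_seat','gate_hinge','gate_tip','side_ball','gate_catch']:
    r=pinpoint(l,'wrist');print(l,[(x['p'],[round(float(v),4) for v in x['location']]) for x in r])
c=calibration('wrist');np.savez('c1.npz',**{k:np.array(v) for k,v in c.items()})
E
```

```text
t 1.1 tcp [0.1424 0.6342 0.2313] ydir 1.35 tilt [ 1.e-04  1.e-04 -1.e+00] q [-1.34  0.32 -0.07  1.45  0.02  1.37 -0.06] F [-0.46 -0.23 -0.05] op 0.0855
yaw -34.42 d before yaw (cm) [  3.13 -75.41  49.06]
d after yaw [  3.13 -89.94  -2.15]
holder [(0.92, [0.3144, 0.5386, -0.0033])]
holder_seat [(0.67, [0.384, 0.5482, 0.0286])]
gate_hinge [(0.58, [0.2704, 0.579, 0.0335])]
gate_tip [(0.56, [0.2789, 0.4989, 0.0355])]
side_ball [(0.73, [0.3974, 0.2953, 0.0295]), (0.63, [0.3454, 0.5756, 0.0317])]
gate_catch [(0.77, [0.3372, 0.2068, 0.0285]), (0.72, [0.2808, 0.4921, 0.0333])]
```

View pics/w1.png

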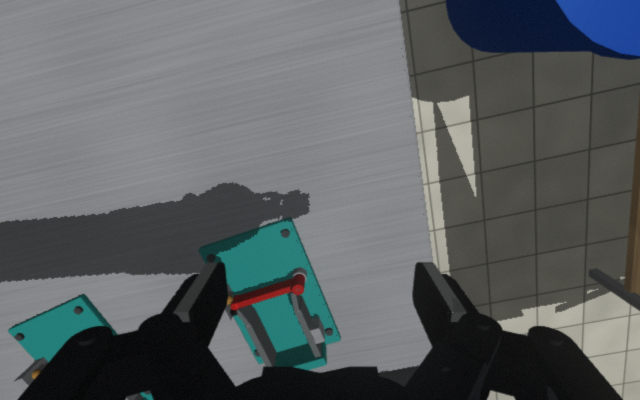

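>>> {"api": "arm_command", "payload": {"moves": [{"dx": 0, "dy": 0, "dz": 0, "yaw": -9, "gripper": 8.5}, {"dx": 0, "dy": 0, "dz": 0, "yaw": -9, "gripper": 8.5}, {"dx": 0, "dy": 0, "dz": 0, "yaw": -9, "gripper": 8.5}, {"dx": -0.3, "dy": -4.8, "dz": 3.2, "yaw": 0, "gripper": 8.5}, {"dx": -0.3, "dy": -4.8, "dz": 3.2, "yaw": 0, "gripper": 8.5}, {"dx": -0.3, "dy": -4.8, "dz": 3.2, "yaw": 0, "gripper": 8.5}, {"dx": -0.3, "dy": -4.8, "dz": 3.2, "yaw": 0, "gripper": 8.5}, {"dx": -0.3, "dy": -4.8, "dz": 3.2, "yaw": 0, "gripper": 8.5}, {"dx": -0.3, "dy": -4.8, "dz": 3.2, "yaw": 0, "gripper": 8.5}, {"dx": -0.3, "dy": -4.8, "dz": 3.2, "yaw": 0, "gripper": 8.5}, {"dx": -0.3, "dy": -4.8, "dz": 3.2, "yaw": 0, "gripper": 8.5}, {"dx": -0.3, "dy": -4.8, "dz": 3.2, "yaw": 0, "gripper": 8.5}, {"dx": -0.2, "dy": -4.8, "dz": 3.2, "yaw": 0, "gripper": 8.5}, {"dx": 0, "dy": -4.4, "dz": 2.7, "yaw": 0, "gripper": 8.5}, {"dx": 0, "dy": 0, "dz": 0, "yaw": 0, "gripper": 8.5}], "squeeze": 25}}

```text
time: 3.32
tool_pos: [0.6114, 0.2065, 0.26]
tcp_rot: [-0.192, 1.561, 0.187]
contact_force: [-1.4, 0.9, -0.7]
opening: 0.0852
```

```bash
python3 - <<'E'
from h import *
import cv2
plan([0.456,-0.209,0.2],0.38+np.pi/2)
c=calibration('wrist');im=snapshot('wrist');cv2.imwrite('pics/w2.png',im[:,:,::-1])
for l in ['holder','holder_seat','gate_hinge','gate_tip','side_ball','gate_catch']:
    r=pinpoint(l,'wrist');print(l,[(x['p'],[round(float(v),4) for v in x['location']]) for x in r])
np.savez('c2.npz',**{k:np.array(v) for k,v in c.items()})
E
```

```text
t 3.33 tcp [0.6114 0.2065 0.26  ] ydir 1.812 tilt [ 0.0014 -0.0033 -1.    ] q [-0.58  0.3   0.27  1.43 -0.08  1.42  1.5 ] F [-1.39  0.85 -0.67] op 0.0852
yaw -7.94 d before yaw (cm) [  6.12 -36.61 -25.03]
d after yaw [  6.1  -32.8  -29.85]
holder [(0.66, [0.6283, 0.1865, 0.0029])]
holder_seat [(0.97, [0.4338, 0.2671, 0.0294]), (0.78, [0.696, 0.2027, 0.0298])]
gate_hinge [(0.96, [0.5821, 0.2164, 0.0321])]
gate_tip [(0.92, [0.5017, 0.2269, 0.0298]), (0.35, [0.5793, 0.2151, 0.0308])]
side_ball [(0.73, [0.6587, 0.2263, 0.0249])]
gate_catch [(0.97, [0.6073, 0.1363, 0.0348]), (0.52, [0.5787, 0.2161, 0.0307]), (0.49, [0.6295, 0.184, -0.0026])]
```

View pics/w2.png

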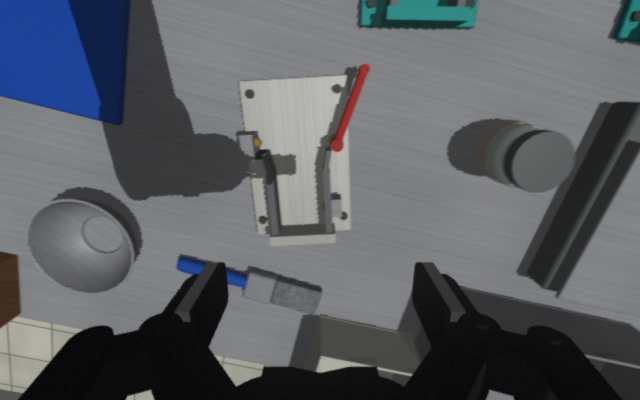

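View enlarged.

```bash
python3 - <<'E'
import cv2
im=cv2.imread('pics/w2.png');cv2.imwrite('pics/w2z.png',cv2.resize(im[60:250,225:375],None,fx=4,fy=4)[:,:])
cv2.imwrite('pics/w2z.png',cv2.resize(im[62:252,225:375],None,fx=3.15,fy=3.15,interpolation=cv2.INTER_CUBIC))
E
```

```text
(no output)
```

View pics/w2z.png

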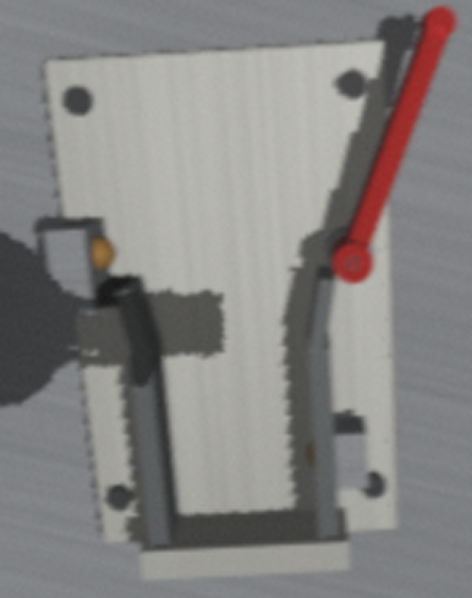

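```bash
cat > fit.py <<'E'
from h import *
from scipy.optimize import least_squares
c=dict(np.load('c2.npz'))
def proj(P,c=c):
    T=np.linalg.inv(c['T']);q=(T[:3,:3]@np.array(P).T).T+T[:3,3]
    return np.c_[c['fx']*q[:,0]/q[:,2]+c['cx'],c['fy']*q[:,1]/q[:,2]+c['cy']]
f=lambda a,b:(225+a/3.15,62+b/3.15)
mod=np.array([[-110,-62,10],[82,-62,10],[82,62,10],[-110,62,10],[-36,46,46],[70,-28.8,40],[70,28.8,40]])/1000
pix=np.array([f(46,60),f(104,543),f(397,527),f(384,41),f(352,262),f(172,543),f(318,535)])-.3
def W(p,m):
    ct,s=np.cos(p[2]),np.sin(p[2]);return np.c_[p[0]+ct*m[:,0]-s*m[:,1],p[1]+s*m[:,0]+ct*m[:,1],m[:,2]]
res=lambda p:(proj(W(p,mod))-pix).ravel()
r=least_squares(res,[.63,.187,.24],loss='soft_l1')
print(r.x.round(4));print((res(r.x).reshape(-1,2)).round(1))
print('hinge,catch,seat,ball',W(r.x,np.array([[-36,46,31],[-36,-37,31],[70,0,28],[40,33,28]])/1000).round(4))
# networks
nm=np.array([[0,0,0],[70,0,28],[-36,46,31],[40,33,28],[-36,-37,31]])/1000
obs=[[(.6274,.1856),(.6321,.1892),(.6283,.1865)],[(.6993,.2038),(.6998,.2043),(.696,.2027)],[(.5806,.2155),(.5866,.2166),(.5821,.2164)],[(.6573,.2236),(.6602,.2293),(.6587,.2263)],[(.6088,.1369),(.6059,.1388),(.6073,.1363)]]
o=np.mean(obs,axis=1)
r2=least_squares(lambda p:(W(p,nm)[:,:2]-o).ravel(),r.x);print('net',r2.x.round(4),(r2.fun.reshape(-1,2)*1000).round(1))
E
python3 fit.py
```

```text
[0.6289 0.1844 0.2985]
[[-1.9 -1.2]
 [-0.5  0.8]
 [ 0.8  1.2]
 [ 0.5 -1.8]
 [ 0.5 -0.2]
 [-0.7  0.7]
 [ 0.4  0.9]]
hinge,catch,seat,ball [[0.581  0.2178 0.031 ]
 [0.6054 0.1385 0.031 ]
 [0.6958 0.205  0.028 ]
 [0.6575 0.2277 0.028 ]]
net [0.6306 0.1839 0.2971] [[ 1.3 -3.2]
 [-0.9  0.8]
 [-0.4  1.1]
 [ 0.4  0.7]
 [-0.4  0.6]]
```

>>> {"api": "arm_command", "payload": {"moves": [{"dx": 0, "dy": 0, "dz": 0, "yaw": -8, "gripper": 4}, {"dx": 0.7, "dy": -4.1, "dz": -3.7, "yaw": 0, "gripper": 4}, {"dx": 0.7, "dy": -4.1, "dz": -3.7, "yaw": 0, "gripper": 4}, {"dx": 0.7, "dy": -4.1, "dz": -3.7, "yaw": 0, "gripper": 4}, {"dx": 0.7, "dy": -4.1, "dz": -3.7, "yaw": 0, "gripper": 4}, {"dx": 0.7, "dy": -4.1, "dz": -3.7, "yaw": 0, "gripper": 4}, {"dx": 0.7, "dy": -4.1, "dz": -3.7, "yaw": 0, "gripper": 4}, {"dx": 0.7, "dy": -4.1, "dz": -3.7, "yaw": 0, "gripper": 4}, {"dx": 0.7, "dy": -4.1, "dz": -3.7, "yaw": 0, "gripper": 4}, {"dx": 0, "dy": 0, "dz": 0, "yaw": 0, "gripper": 4}], "squeeze": 25}}

```text
time: 4.92
tool_pos: [0.4571, -0.2074, 0.2044]
tcp_rot: [-0.301, 1.55, 0.3]
contact_force: [0.6, 1.3, 0.4]
opening: 0.0401
```

```bash
python3 - <<'E'
from h import *
import cv2
plan([0.456,-0.209,0.2],0.38+np.pi/2)
c=calibration('wrist');im=snapshot('wrist');cv2.imwrite('pics/w3.png',im[:,:,::-1])
for l in ['cassette_center','cassette_nose','cassette_fin']:
    r=pinpoint(l,'wrist');print(l,[(x['p'],[round(float(v),4) for v in x['location']]) for x in r])
np.savez('c3.npz',**{k:np.array(v) for k,v in c.items()})
E
```

```text
t 4.92 tcp [ 0.4571 -0.2074  0.2044] ydir 1.953 tilt [-0.e+00 -7.e-04 -1.e+00] q [-0.18  0.01  0.56  1.87 -0.    1.27  2.33] F [0.56 1.26 0.44] op 0.0401
yaw 0.15 d before yaw (cm) [ 0.44 -0.1  -0.16]
d after yaw [ 0.44 -0.1  -0.16]
cassette_center [(0.8, [0.454, -0.2086, 0.0308])]
cassette_nose [(0.62, [0.5013, -0.1903, 0.0298])]
cassette_fin [(0.7, [0.4519, -0.2158, 0.0599])]
```

View pics/w3.png

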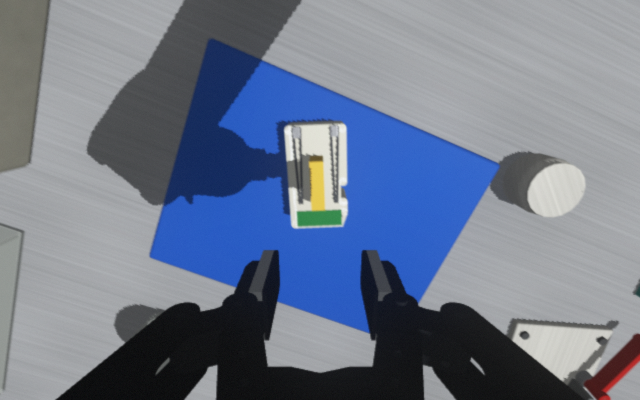

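```bash
python3 - <<'E'
import cv2
im=cv2.imread('pics/w3.png');cv2.imwrite('pics/w3z.png',cv2.resize(im[115:235,265:365],None,fx=5,fy=5,interpolation=cv2.INTER_CUBIC))
E
```

```text
(no output)
```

View pics/w3z.png

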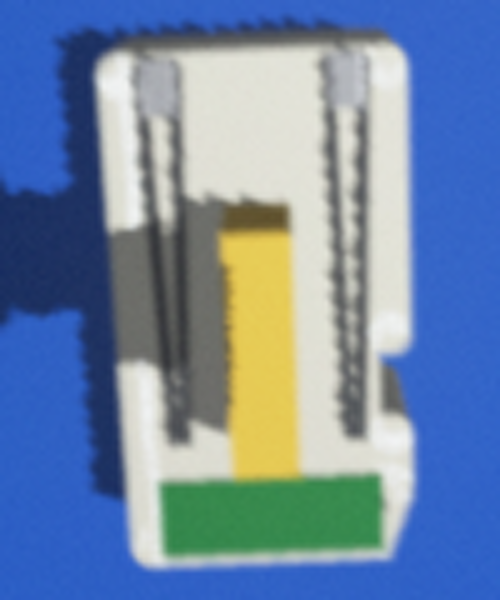

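```bash
python3 - <<'E'
import sys,io,contextlib
with contextlib.redirect_stdout(io.StringIO()):
    from fit import *
c=dict(np.load('c3.npz'))
f=lambda a,b:(265+a/5-.4,115+b/5-.4)
mod=np.array([[-22,-6,46],[-22,6,46],[22,6,46],[22,-6,46],[-50,-28,18],[-50,28,18],[50,-28,18]])/1000.; mod[:,2]+=.030
pix=np.array([f(218,232),f(290,232),f(300,478),f(234,480),f(96,50),f(409,38),f(132,569)])
res=lambda p:(proj(W(p,mod),c)-pix).ravel()
r=least_squares(res,[.456,-.209,.38],loss='soft_l1');print(r.x.round(4));print(res(r.x).reshape(-1,2).round(1))
plan([r.x[0],r.x[1],.060],r.x[2]+np.pi/2)
E
```

```text
[ 0.4541 -0.2112  0.4218]
[[ 0.4  0.2]
 [ 0.3 -0.3]
 [ 0.1 -0.3]
 [-0.3 -0.2]
 [-0.2  0.5]
 [-0.3  0.4]
 [-0.  -0.4]]
t 5.12 tcp [ 0.4602 -0.2015  0.2045] ydir 1.964 tilt [ 7.e-04  6.e-04 -1.e+00] q [-0.18  0.01  0.55  1.87 -0.01  1.27  2.33] F [-0.57  0.24  0.07] op 0.0399
yaw -1.65 d before yaw (cm) [14.45 -0.66 -0.95]
d after yaw [14.45 -0.63 -0.97]
```

>>> {"api": "arm_command", "payload": {"moves": [{"dx": 0, "dy": 0, "dz": 0, "yaw": -1.7, "gripper": 4}, {"dx": 5.2, "dy": -0.3, "dz": -0.5, "yaw": 0, "gripper": 4}, {"dx": 5.2, "dy": -0.3, "dz": -0.5, "yaw": 0, "gripper": 4}, {"dx": 0, "dy": 0, "dz": 0, "yaw": 0, "gripper": 4}, {"dx": 0, "dy": 0, "dz": 0, "yaw": 0, "gripper": 4}], "squeeze": 25}}

```text
time: 5.75
tool_pos: [0.4542, -0.2128, 0.102]
tcp_rot: [-0.331, 1.543, 0.329]
contact_force: [0.3, -0.1, 0.2]
opening: 0.0403
```

```bash
python3 - <<'E'
from h import *
import cv2
plan([0.4541,-0.2112,0.052],0.4218+np.pi/2)
im=snapshot('wrist');cv2.imwrite('pics/w4.png',im[:,:,::-1])
E
```

```text
t 5.75 tcp [ 0.4542 -0.2128  0.102 ] ydir 1.992 tilt [ 2.1e-03 -6.0e-04 -1.0e+00] q [-0.15  0.12  0.57  1.99 -0.07  1.05  2.45] F [ 0.28 -0.09  0.19] op 0.0403
yaw -0.04 d before yaw (cm) [5.   0.16 0.04]
d after yaw [5.   0.16 0.04]
```

View pics/w4.png

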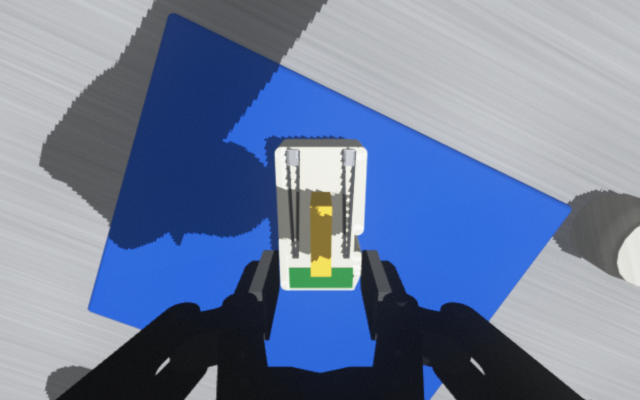

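>>> {"api": "arm_command", "payload": {"moves": [{"dx": 2.5, "dy": 0.1, "dz": 0, "yaw": 0, "gripper": 4}, {"dx": 2.0, "dy": 0, "dz": 0, "yaw": 0, "gripper": 4}, {"dx": 0.5, "dy": 0, "dz": 0, "yaw": 0, "gripper": 4}, {"dx": 0, "dy": 0, "dz": 0, "yaw": 0, "gripper": 4}, {"dx": 0, "dy": 0, "dz": 0, "yaw": 0, "gripper": 0.5}, {"dx": 0, "dy": 0, "dz": 0, "yaw": 0, "gripper": 0.5}, {"dx": 0, "dy": 0, "dz": 0, "yaw": 0, "gripper": 0.5}, {"dx": 0, "dy": 0, "dz": 0, "yaw": 0, "gripper": 0.5}], "squeeze": 40}}

```text
time: 6.8
tool_pos: [0.4532, -0.2122, 0.0513]
tcp_rot: [-0.329, 1.544, 0.329]
contact_force: [-1.1, 0.6, 5.8]
opening: 0.0114
```

```bash
python3 - <<'E'
from h import *
plan([0.4541,-0.2112,0.12],0.4218+np.pi/2)
E
```

```text
t 6.8 tcp [ 0.4532 -0.2122  0.0513] ydir 1.99 tilt [ 1.8e-03 -1.0e-04 -1.0e+00] q [-0.14  0.19  0.57  2.03 -0.13  0.95  2.49] F [-1.14  0.63  5.77] op 0.0114
yaw -0.12 d before yaw (cm) [-6.87  0.05  0.14]
d after yaw [-6.87  0.05  0.14]
```

>>> {"api": "arm_command", "payload": {"moves": [{"dx": -1.5, "dy": 0, "dz": 0, "yaw": 0, "gripper": 0.5}, {"dx": -3, "dy": 0, "dz": 0, "yaw": 0, "gripper": 0.5}, {"dx": -4, "dy": 0, "dz": 0, "yaw": 0, "gripper": 0.5}, {"dx": 0, "dy": 0, "dz": 0, "yaw": 3.5, "gripper": 0.5}, {"dx": 0, "dy": 0, "dz": 0, "yaw": 3.5, "gripper": 0.5}, {"dx": 0, "dy": 0, "dz": 0, "yaw": 0, "gripper": 0.5}]}}

```text
time: 7.55
tool_pos: [0.4519, -0.2119, 0.1355]
tcp_rot: [-0.234, 1.558, 0.234]
contact_force: [-0.5, -0.2, -3.5]
opening: 0.0109
```

```bash
python3 - <<'E'
from h import *
th=.298;o=np.array([.6297,.1842]);u=np.array([np.cos(th),np.sin(th)])
t=o-.085*u;print(t)
plan([*t,0.10],th+np.pi/2)
E
```

```text
[0.54844632 0.15924324]
t 7.55 tcp [ 0.4519 -0.2119  0.1355] ydir 1.869 tilt [-3.e-04  3.e-04 -1.e+00] q [-0.17  0.07  0.58  1.96 -0.04  1.13  2.3 ] F [-0.52 -0.24 -3.46] op 0.0109
yaw 0.01 d before yaw (cm) [ 3.56 32.64 20.13]
d after yaw [ 3.56 32.64 20.13]
```

>>> {"api": "arm_command", "payload": {"moves": [{"dx": 0, "dy": 2.6, "dz": 1.5, "yaw": 0, "gripper": 0.5}, {"dx": 0, "dy": 4.2, "dz": 2.6, "yaw": 0, "gripper": 0.5}, {"dx": 0, "dy": 4.2, "dz": 2.6, "yaw": 0, "gripper": 0.5}, {"dx": 0, "dy": 4.2, "dz": 2.6, "yaw": 0, "gripper": 0.5}, {"dx": 0, "dy": 4.2, "dz": 2.6, "yaw": 0, "gripper": 0.5}, {"dx": 0, "dy": 4.2, "dz": 2.6, "yaw": 0, "gripper": 0.5}, {"dx": 0, "dy": 4.2, "dz": 2.6, "yaw": 0, "gripper": 0.5}, {"dx": 0, "dy": 2.8, "dz": 1.8, "yaw": 0, "gripper": 0.5}, {"dx": 0, "dy": 2.0, "dz": 1.2, "yaw": 0, "gripper": 0.5}, {"dx": 0, "dy": 0, "dz": 0, "yaw": 0, "gripper": 0.5}, {"dx": 0, "dy": 0, "dz": 0, "yaw": 0, "gripper": 0.5}]}}

```text
time: 8.93
tool_pos: [0.5487, 0.1567, 0.1351]
tcp_rot: [-0.233, 1.559, 0.231]
contact_force: [-0.6, -0.4, -1.8]
opening: 0.0114
```

```bash
python3 - <<'E'
from h import *
import cv2
th=.298;o=np.array([.6297,.1842]);u=np.array([np.cos(th),np.sin(th)])
t=o-.085*u
plan([*t,0.06],th+np.pi/2)
c=calibration('wrist');im=snapshot('wrist');cv2.imwrite('pics/w5.png',im[:,:,::-1])
np.savez('c5.npz',**{k:np.array(v) for k,v in c.items()})
im=snapshot('top');cv2.imwrite('pics/t5.png',cv2.resize(im[130:230,220:340],None,fx=5,fy=5,interpolation=cv2.INTER_CUBIC)[:,:,::-1])
E
```

```text
t 8.93 tcp [0.5487 0.1567 0.1351] ydir 1.867 tilt [-6.0e-04 -1.4e-03 -1.0e+00] q [-0.57  0.22  0.27  1.78 -0.06  1.15  1.59] F [-0.63 -0.41 -1.81] op 0.0114
yaw -0.12 d before yaw (cm) [7.51 0.26 0.06]
d after yaw [7.51 0.26 0.06]
```

View pics/w5.png

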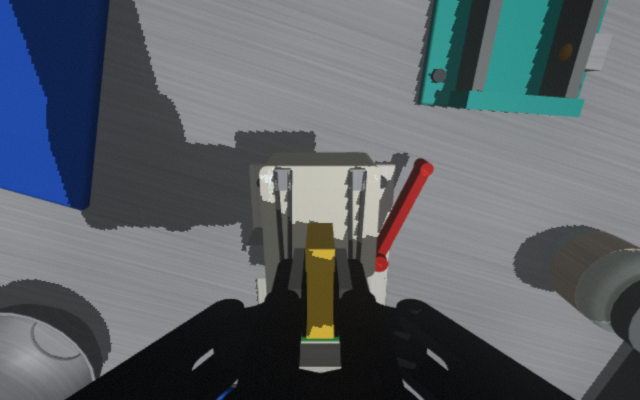

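View pics/t5.png

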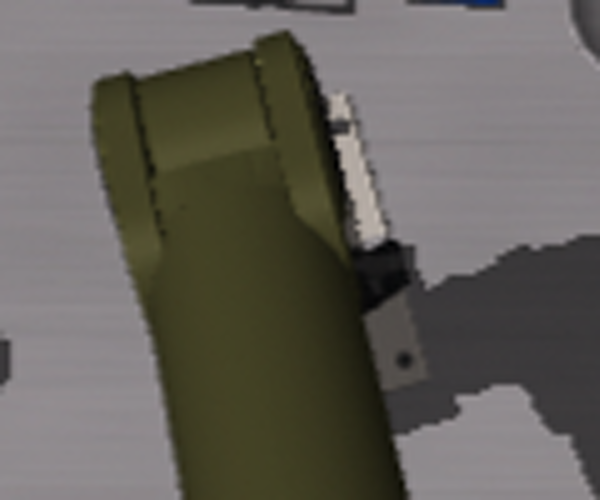

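>>> {"api": "arm_command", "payload": {"moves": [{"dx": 3, "dy": 0.25, "dz": 0, "yaw": 0, "gripper": 0.5}, {"dx": 3, "dy": 0, "dz": 0, "yaw": 0, "gripper": 0.5}, {"dx": 1.5, "dy": 0, "dz": 0, "yaw": 0, "gripper": 0.5}, {"dx": 0.6, "dy": 0, "dz": 0, "yaw": 0, "gripper": 0.5}, {"dx": 0, "dy": 0, "dz": 0, "yaw": 0, "gripper": 0.5}, {"dx": 0, "dy": 0, "dz": 0, "yaw": 0, "gripper": 0.5}]}}

```text
time: 9.78
tool_pos: [0.5491, 0.1613, 0.0555]
tcp_rot: [-0.233, 1.556, 0.234]
contact_force: [0.0, 0.6, -2.8]
opening: 0.0113
```

```bash
python3 - <<'E'
from h import *
import cv2
th=.298;o=np.array([.6297,.1842]);u=np.array([np.cos(th),np.sin(th)])
t=o-.085*u
plan([*t,0.05],th+np.pi/2)
im=snapshot('wrist');cv2.imwrite('pics/w6.png',im[:,:,::-1])
im=snapshot('side');cv2.imwrite('pics/s6.png',cv2.resize(im[120:220,250:400],None,fx=5,fy=5,interpolation=cv2.INTER_CUBIC)[:,:,::-1])
E
```

```text
t 9.78 tcp [0.5491 0.1613 0.0555] ydir 1.868 tilt [ 2.e-03  9.e-04 -1.e+00] q [-0.56  0.31  0.26  1.85 -0.1   0.99  1.61] F [ 0.03  0.64 -2.77] op 0.0113
yaw -0.03 d before yaw (cm) [ 0.55 -0.17 -0.12]
d after yaw [ 0.55 -0.17 -0.12]
```

View pics/s6.png

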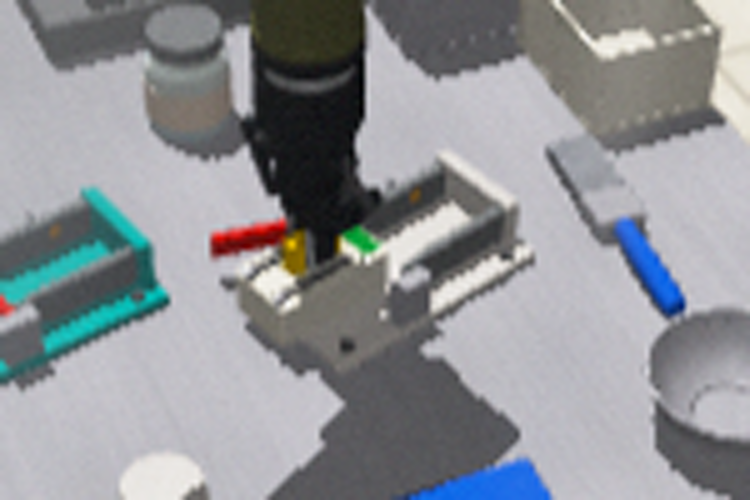

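View pics/w6.png

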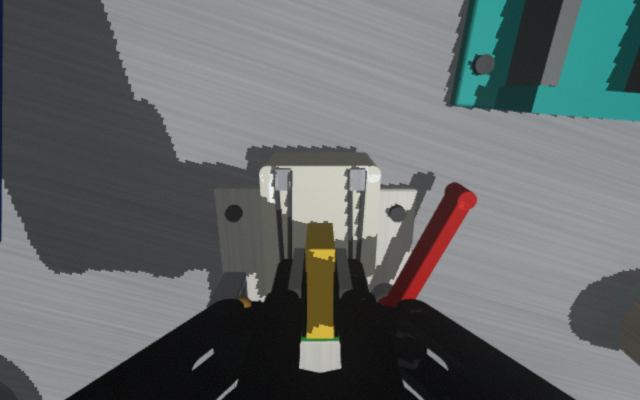

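>>> {"api": "arm_command", "payload": {"moves": [{"dx": 0, "dy": -0.23, "dz": 0, "yaw": 0, "gripper": 0.5}, {"dx": 0.3, "dy": 0, "dz": 0, "yaw": 0, "gripper": 0.5}, {"dx": 0.2, "dy": 0, "dz": 0, "yaw": 0, "gripper": 0.5}, {"dx": 0, "dy": 0, "dz": 0, "yaw": 0, "gripper": 0.5}, {"dx": 0, "dy": 0, "dz": 0, "yaw": 0, "gripper": 0.5}]}}

```text
time: 10.5
tool_pos: [0.549, 0.1589, 0.0494]
tcp_rot: [-0.233, 1.558, 0.234]
contact_force: [0.0, 0.0, -1.6]
opening: 0.0112
```

```bash
python3 - <<'E'
from h import *
import cv2
th=.298;o=np.array([.6297,.1842]);u=np.array([np.cos(th),np.sin(th)])
t=o-.085*u
plan([*t,0.05],th+np.pi/2)
im=snapshot('wrist');cv2.imwrite('pics/w7.png',cv2.resize(im[140:320,200:440],None,fx=3.3,fy=3.3,interpolation=cv2.INTER_CUBIC)[:,:,::-1])
E
```

```text
t 10.5 tcp [0.549  0.1589 0.0494] ydir 1.868 tilt [ 4.e-04  2.e-04 -1.e+00] q [-0.55  0.32  0.26  1.86 -0.1   0.98  1.62] F [ 0.04  0.02 -1.55] op 0.0112
yaw -0.02 d before yaw (cm) [-0.06  0.05 -0.04]
d after yaw [-0.06  0.05 -0.04]
```

View pics/w7.png

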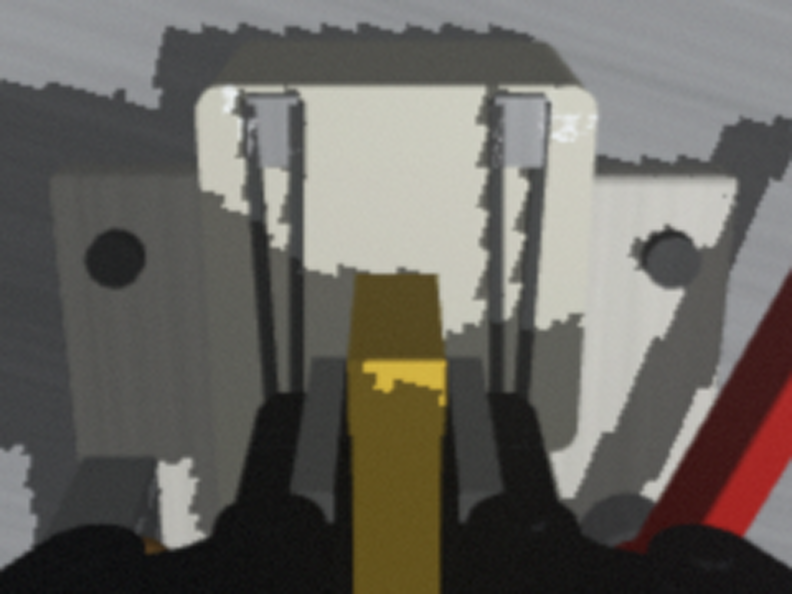

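>>> {"api": "arm_command", "payload": {"moves": [{"dx": 0.1, "dy": 0, "dz": 0.6, "yaw": 0, "gripper": 0.5}, {"dx": 0, "dy": 0, "dz": 0.6, "yaw": 0, "gripper": 0.5}, {"dx": 0, "dy": 0, "dz": 0.6, "yaw": 0, "gripper": 0.5}, {"dx": 0, "dy": 0, "dz": 0.6, "yaw": 0, "gripper": 0.5}, {"dx": 0, "dy": 0, "dz": 0, "yaw": 0, "gripper": 0.5}]}}

```text
time: 11.18
tool_pos: [0.5736, 0.1666, 0.0494]
tcp_rot: [-0.233, 1.555, 0.234]
contact_force: [2.1, 0.7, 3.5]
opening: 0.0114
```

```bash
cat > chk.py <<'E'
from h import *
th=.298;o=np.array([.6297,.1842]);u=np.array([np.cos(th),np.sin(th)]);v=np.array([-u[1],u[0]])
s,p,M=st();F=s['contact_force'][:2]
y=np.arctan2(M[1,1],M[0,1])-np.pi/2
print('t',round(s['time'],2),'hx',((p[:2]-o)@u*1000).round(1),'hy',((p[:2]-o)@v*1000).round(1),'z',p[2].round(4),'head',y.round(3),'Fx',(F@u).round(1),'Fy',(F@v).round(1),'Fz',round(s['contact_force'][2],1),'tq',np.round(s['ft_torque'],2),'op',round(s['opening'],4))
E
python3 chk.py
```

```text
t 11.18 hx -58.8 hy -0.4 z 0.0494 head 0.298 Fx 2.3 Fy 0.1 Fz 3.5 tq [ 0.12 -0.25 -0.06] op 0.0114
```

>>> {"api": "arm_command", "payload": {"moves": [{"dx": 0, "dy": 0, "dz": 0.6, "yaw": 0, "gripper": 0.5}, {"dx": 0, "dy": 0, "dz": 0.6, "yaw": 0, "gripper": 0.5}, {"dx": 0, "dy": 0, "dz": 0.6, "yaw": 0, "gripper": 0.5}, {"dx": 0, "dy": 0, "dz": 0.6, "yaw": 0, "gripper": 0.5}, {"dx": 0, "dy": 0, "dz": 0.6, "yaw": 0, "gripper": 0.5}, {"dx": 0, "dy": 0, "dz": 0, "yaw": 0, "gripper": 0.5}]}}

```text
time: 11.92
tool_pos: [0.6017, 0.1751, 0.0493]
tcp_rot: [-0.233, 1.556, 0.234]
contact_force: [0.5, -0.1, 5.6]
opening: 0.0107
```

```bash
python3 chk.py; python3 - <<'E'
from h import *
import cv2
im=snapshot('wrist');cv2.imwrite('pics/w8.png',cv2.resize(im[140:320,200:440],None,fx=3.3,fy=3.3,interpolation=cv2.INTER_CUBIC)[:,:,::-1])
im=snapshot('side');cv2.imwrite('pics/s8.png',cv2.resize(im[120:220,250:400],None,fx=5,fy=5,interpolation=cv2.INTER_CUBIC)[:,:,::-1])
E
```

```text
t 11.93 hx -29.4 hy -0.5 z 0.0493 head 0.298 Fx 0.4 Fy -0.2 Fz 5.6 tq [ 0.02 -0.03 -0.  ] op 0.0107
```

View pics/w8.png

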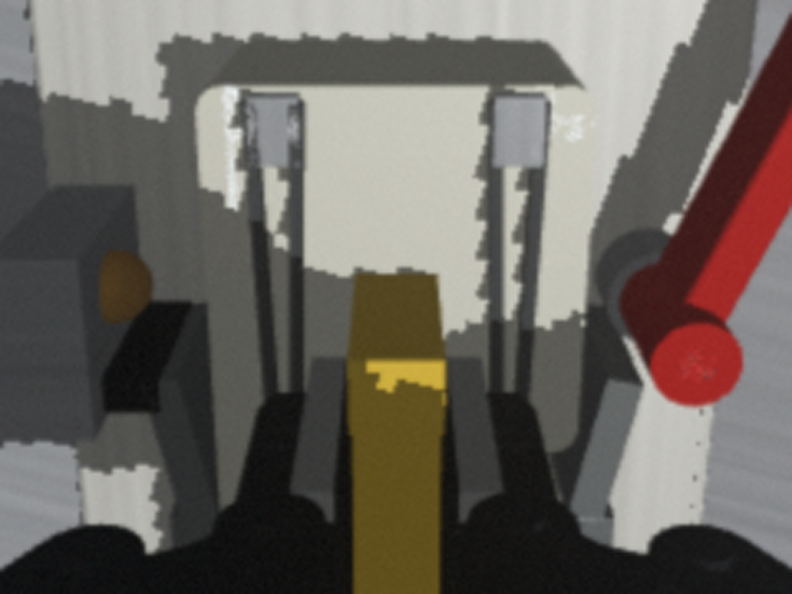

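View pics/s8.png

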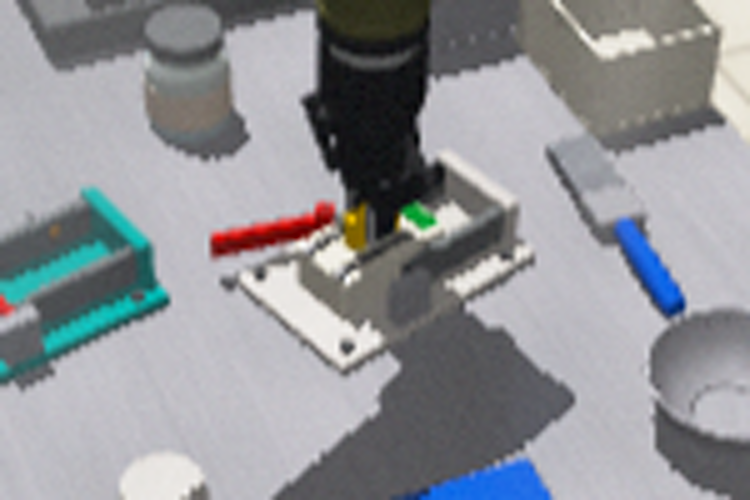

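>>> {"api": "arm_command", "payload": {"moves": [{"dx": 0, "dy": 0, "dz": 0.5, "yaw": 0, "gripper": 0.5}, {"dx": 0, "dy": 0, "dz": 0.5, "yaw": 0, "gripper": 0.5}, {"dx": 0, "dy": 0, "dz": 0.5, "yaw": 0, "gripper": 0.5}, {"dx": 0, "dy": 0, "dz": 0.5, "yaw": 0, "gripper": 0.5}, {"dx": 0, "dy": 0, "dz": 0.5, "yaw": 0, "gripper": 0.5}, {"dx": 0, "dy": 0, "dz": 0, "yaw": 0, "gripper": 0.5}]}}

```text
time: 12.78
tool_pos: [0.6254, 0.182, 0.0494]
tcp_rot: [-0.233, 1.556, 0.233]
contact_force: [-0.4, -0.5, 6.3]
opening: 0.0109
```

```bash
python3 chk.py
```

```text
t 12.78 hx -4.8 hy -0.8 z 0.0494 head 0.297 Fx -0.6 Fy -0.4 Fz 6.3 tq [-0.03  0.09 -0.03] op 0.0109
```

>>> {"api": "arm_command", "payload": {"moves": [{"dx": 0, "dy": 0, "dz": 0.3, "yaw": 0, "gripper": 0.5}, {"dx": 0, "dy": 0, "dz": 0.3, "yaw": 0, "gripper": 0.5}, {"dx": 0, "dy": 0, "dz": 0, "yaw": 0, "gripper": 0.5}]}}

```text
time: 13.15
tool_pos: [0.6308, 0.1825, 0.0494]
tcp_rot: [-0.234, 1.557, 0.232]
contact_force: [-1.8, -3.2, 7.1]
opening: 0.0114
```

```bash
python3 chk.py
```

```text
t 13.15 hx 0.6 hy -2.0 z 0.0494 head 0.297 Fx -2.6 Fy -2.6 Fz 7.1 tq [-0.4   0.32 -0.01] op 0.0114
```

>>> {"api": "arm_command", "payload": {"moves": [{"dx": 0, "dy": 0, "dz": 0.3, "yaw": 0, "gripper": 0.5}, {"dx": 0, "dy": 0, "dz": 0.3, "yaw": 0, "gripper": 0.5}, {"dx": 0, "dy": 0, "dz": 0.3, "yaw": 0, "gripper": 0.5}, {"dx": 0, "dy": 0, "dz": 0, "yaw": 0, "gripper": 0.5}]}}

```text
time: 13.65
tool_pos: [0.6395, 0.1851, 0.0494]
tcp_rot: [-0.233, 1.557, 0.232]
contact_force: [-1.6, -3.5, 6.9]
opening: 0.0108
```

```bash
python3 chk.py
```

```text
t 13.65 hx 9.7 hy -2.0 z 0.0494 head 0.296 Fx -2.5 Fy -2.9 Fz 6.9 tq [-0.39  0.28  0.  ] op 0.0108
```

>>> {"api": "arm_command", "payload": {"moves": [{"dx": 0, "dy": 0, "dz": 0.3, "yaw": 0, "gripper": 0.5}, {"dx": 0, "dy": 0, "dz": 0.2, "yaw": 0, "gripper": 0.5}, {"dx": 0, "dy": 0, "dz": 0, "yaw": 0, "gripper": 0.5}]}}

```text
time: 14.02
tool_pos: [0.6441, 0.1865, 0.0494]
tcp_rot: [-0.234, 1.558, 0.232]
contact_force: [-1.2, -1.8, 7.2]
opening: 0.011
```

```bash
python3 chk.py
```

```text
t 14.03 hx 14.5 hy -2.0 z 0.0494 head 0.296 Fx -1.7 Fy -1.4 Fz 7.2 tq [-0.38  0.38 -0.05] op 0.011
```

Near home; creep 1 mm at a time, feeling for the stop.

>>> {"api": "arm_command", "payload": {"moves": [{"dx": 0, "dy": 0, "dz": 0.15, "yaw": 0, "gripper": 0.5}, {"dx": 0, "dy": 0, "dz": 0.15, "yaw": 0, "gripper": 0.5}, {"dx": 0, "dy": 0, "dz": 0, "yaw": 0, "gripper": 0.5}]}}

```text
time: 14.4
tool_pos: [0.6473, 0.1875, 0.0494]
tcp_rot: [-0.233, 1.557, 0.232]
contact_force: [-1.0, -2.2, 6.5]
opening: 0.0111
```

```bash
python3 chk.py
```

```text
t 14.4 hx 17.8 hy -2.0 z 0.0494 head 0.297 Fx -1.6 Fy -1.8 Fz 6.5 tq [-0.39  0.15 -0.02] op 0.0111
```

>>> {"api": "arm_command", "payload": {"moves": [{"dx": 0, "dy": 0, "dz": 0.1, "yaw": 0, "gripper": 0.5}, {"dx": 0, "dy": 0, "dz": 0, "yaw": 0, "gripper": 0.5}]}}

```text
time: 14.65
tool_pos: [0.6483, 0.1878, 0.0494]
tcp_rot: [-0.234, 1.557, 0.232]
contact_force: [-1.1, -2.2, 6.6]
opening: 0.0111
```

```bash
python3 chk.py
```

```text
t 14.65 hx 18.8 hy -2.0 z 0.0494 head 0.297 Fx -1.7 Fy -1.8 Fz 6.6 tq [-0.36  0.18 -0.02] op 0.0111
```

>>> {"api": "arm_command", "payload": {"moves": [{"dx": 0, "dy": 0, "dz": 0.1, "yaw": 0, "gripper": 0.5}, {"dx": 0, "dy": 0, "dz": 0, "yaw": 0, "gripper": 0.5}]}}

```text
time: 14.9
tool_pos: [0.649, 0.188, 0.0494]
tcp_rot: [-0.234, 1.557, 0.232]
contact_force: [-1.5, -2.2, 7.5]
opening: 0.0113
```

```bash
python3 chk.py
```

```text
t 14.9 hx 19.5 hy -2.0 z 0.0494 head 0.297 Fx -2.1 Fy -1.6 Fz 7.5 tq [-0.37  0.27 -0.03] op 0.0113
```

>>> {"api": "arm_command", "payload": {"moves": [{"dx": 0, "dy": 0, "dz": 0.15, "yaw": 0, "gripper": 0.5}, {"dx": 0, "dy": 0, "dz": 0, "yaw": 0, "gripper": 0.5}]}}

```text
time: 15.15
tool_pos: [0.6489, 0.188, 0.0494]
tcp_rot: [-0.234, 1.561, 0.232]
contact_force: [-7.1, -3.5, 10.5]
opening: 0.0115
```

```bash
python3 chk.py
```

```text
t 15.15 hx 19.5 hy -2.0 z 0.0494 head 0.296 Fx -7.8 Fy -1.3 Fz 10.5 tq [-0.58  1.11 -0.02] op 0.0115
```

>>> {"api": "arm_command", "payload": {"moves": [{"dx": 0, "dy": 0, "dz": 0.15, "yaw": 0, "gripper": 0.5}, {"dx": 0, "dy": 0, "dz": 0, "yaw": 0, "gripper": 0.5}]}}

```text
time: 15.4
tool_pos: [0.649, 0.188, 0.0494]
tcp_rot: [-0.234, 1.564, 0.231]
contact_force: [-9.5, -4.2, 14.0]
opening: 0.0114
```

```bash
python3 chk.py
```

```text
t 15.4 hx 19.5 hy -2.1 z 0.0494 head 0.296 Fx -10.3 Fy -1.2 Fz 14.0 tq [-0.93  1.87 -0.06] op 0.0114
```

>>> {"api": "arm_command", "payload": {"moves": [{"dx": 0, "dy": 0, "dz": 0.2, "yaw": 0, "gripper": 0.5}, {"dx": 0, "dy": 0, "dz": 0, "yaw": 0, "gripper": 0.5}]}}

```text
time: 15.65
tool_pos: [0.649, 0.188, 0.0493]
tcp_rot: [-0.235, 1.568, 0.231]
contact_force: [-15.7, -5.7, 17.3]
opening: 0.0112
```

```bash
python3 chk.py;  python3 - <<'E'
from h import *
import cv2
c=calibration('wrist');im=snapshot('wrist');cv2.imwrite('pics/w9.png',cv2.resize(im[60:320,180:460],None,fx=2.3,fy=2.3,interpolation=cv2.INTER_CUBIC)[:,:,::-1])
im=snapshot('side');cv2.imwrite('pics/s9.png',cv2.resize(im[120:220,250:400],None,fx=5,fy=5,interpolation=cv2.INTER_CUBIC)[:,:,::-1])
E
```

```text
t 15.65 hx 19.6 hy -2.0 z 0.0493 head 0.296 Fx -16.7 Fy -0.9 Fz 17.3 tq [-1.23  2.94 -0.01] op 0.0112
```

View pics/w9.png

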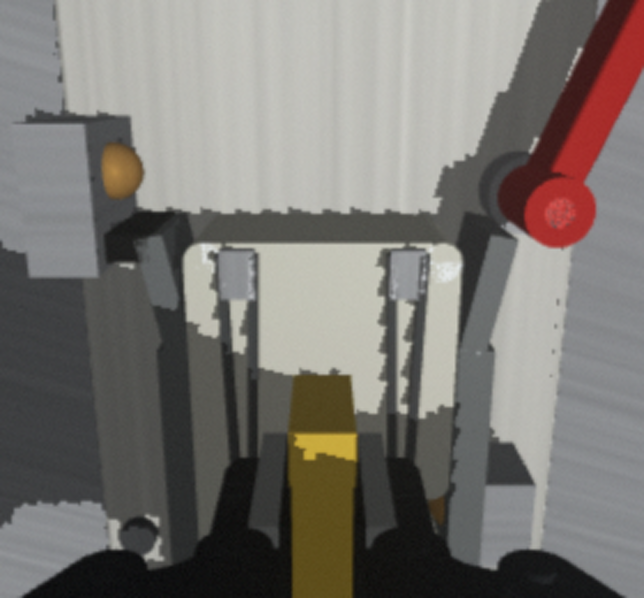

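View pics/s9.png

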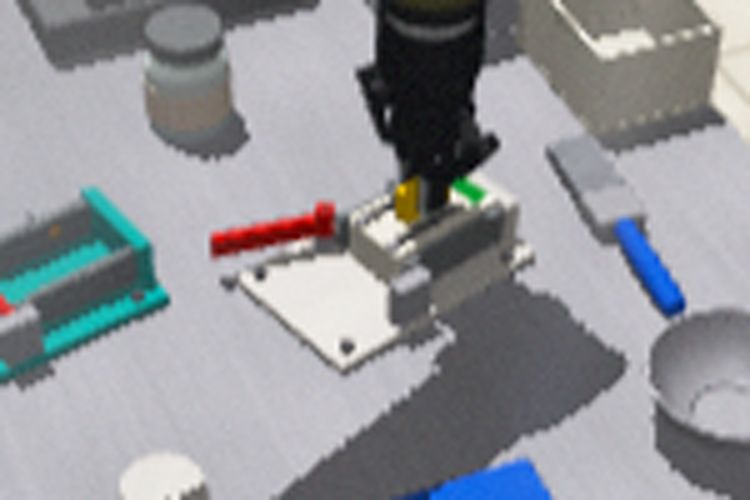

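```bash
python3 - <<'E'
import io,contextlib
with contextlib.redirect_stdout(io.StringIO()):
    from fit import *
c=calibration('wrist')
p=[.6297,.1842,.298]
m=np.array([[-30,0,46],[-30,0,10],[-36,46,46],[-30,-32,40],[-30,32,40],[-5,-29,40],[-5,29,40],[-36,-46,46],[-36,-60,46]])/1000.
q=proj(W(p,m),c)
print(((q-[180,60])*2.3).round(0))
E
```

```text
[[330. 241.]
 [328. 211.]
 [566. 210.]
 [174. 235.]
 [486. 235.]
 [195. 350.]
 [464. 350.]
 [ 94. 210.]
 [ 22. 211.]]
```

>>> {"api": "arm_command", "payload": {"moves": [{"dx": 0, "dy": 0, "dz": -0.35, "yaw": 0, "gripper": 0.5}, {"dx": 0, "dy": 0, "dz": 0, "yaw": 0, "gripper": 0.5}]}}

```text
time: 16.0
tool_pos: [0.6491, 0.188, 0.0493]
tcp_rot: [-0.234, 1.56, 0.232]
contact_force: [-4.7, -3.7, 9.4]
opening: 0.0111
```

```bash
python3 chk.py
```

```text
t 16.0 hx 19.6 hy -2.0 z 0.0493 head 0.297 Fx -5.6 Fy -2.2 Fz 9.4 tq [-0.67  1.06 -0.06] op 0.0111
```

>>> {"api": "arm_command", "payload": {"moves": [{"dx": 0, "dy": 0, "dz": 0, "yaw": 0, "gripper": 3.5}, {"dx": 0, "dy": 0, "dz": 0, "yaw": 0, "gripper": 3.5}, {"dx": 0, "dy": 0, "dz": 0, "yaw": 0, "gripper": 3.5}, {"dx": -1, "dy": 0, "dz": 0, "yaw": 0, "gripper": 3.5}, {"dx": -4, "dy": 0, "dz": 0, "yaw": 0, "gripper": 3.5}, {"dx": -5, "dy": 0, "dz": 0, "yaw": 0, "gripper": 3.5}, {"dx": 0, "dy": 0, "dz": -4, "yaw": 0, "gripper": 3.5}, {"dx": 0, "dy": 0, "dz": 0, "yaw": 0, "gripper": 3.5}, {"dx": 0, "dy": 0, "dz": 0, "yaw": 0, "gripper": 3.5}]}}

```text
time: 17.12
tool_pos: [0.6119, 0.1784, 0.1489]
tcp_rot: [-0.233, 1.557, 0.234]
contact_force: [0.4, 0.3, 0.3]
opening: 0.035
```

```bash
python3 chk.py;  python3 - <<'E'
from h import *
import cv2
c=calibration('wrist');im=snapshot('wrist');cv2.imwrite('pics/w10.png',im[:,:,::-1])
np.savez('c10.npz',**{k:np.array(v) for k,v in c.items()})
for l in ['cassette_nose','cassette_center','gate_tip','gate_hinge','holder_seat']:
    r=pinpoint(l,'wrist');print(l,[(x['p'],[round(float(v),4) for v in x['location']]) for x in r])
cv2.imwrite('pics/w10z.png',cv2.resize(im[60:330,180:460],None,fx=2.2,fy=2.2,interpolation=cv2.INTER_CUBIC)[:,:,::-1])
E
```

```text
t 17.12 hx -18.7 hy -0.3 z 0.1489 head 0.298 Fx 0.5 Fy 0.1 Fz 0.3 tq [ 0.02 -0.02  0.02] op 0.035
cassette_nose [(0.68, [0.6967, 0.2034, 0.0259])]
cassette_center [(0.97, [0.6494, 0.1918, 0.0268]), (0.26, [0.7753, -0.0518, 0.0028])]
gate_tip [(0.67, [0.4986, 0.2238, 0.0299])]
gate_hinge [(0.86, [0.5791, 0.2162, 0.0326]), (0.22, [0.6965, 0.2023, 0.0319])]
holder_seat [(0.79, [0.7006, 0.2018, 0.0299]), (0.73, [0.6602, 0.227, 0.0239]), (0.4, [0.7013, 0.2031, 0.0272])]
```

View pics/w10.png

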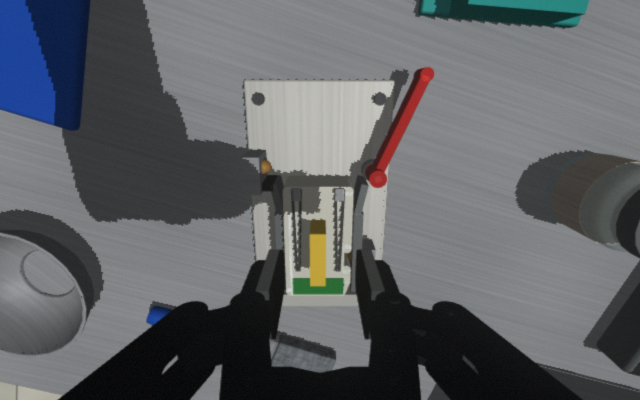

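View pics/w10z.png

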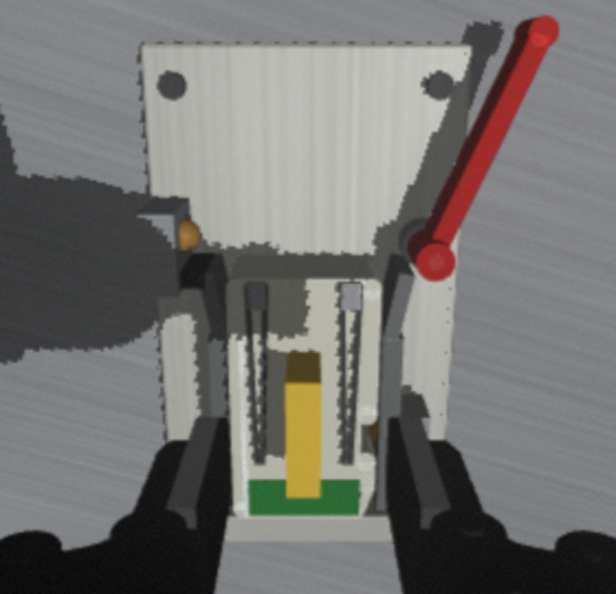

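>>> {"api": "arm_command", "payload": {"moves": [{"dx": 0, "dy": 3.4, "dz": -2.1, "yaw": 0, "gripper": 0}, {"dx": 0, "dy": 3.4, "dz": -2.1, "yaw": 0, "gripper": 0}, {"dx": 0, "dy": 3.4, "dz": -2.1, "yaw": 0, "gripper": 0}, {"dx": 4, "dy": 0, "dz": 0, "yaw": 0, "gripper": 0}, {"dx": 0, "dy": 0, "dz": 0, "yaw": 0, "gripper": 0}, {"dx": 0, "dy": 0, "dz": 0, "yaw": 0, "gripper": 0}]}}

```text
time: 18.18
tool_pos: [0.5223, 0.2566, 0.1091]
tcp_rot: [-0.233, 1.557, 0.232]
contact_force: [0.1, 0.2, 0.2]
opening: 0.0001
```

```bash
python3 chk.py;  python3 - <<'E'
from h import *
import cv2
c=calibration('wrist');im=snapshot('wrist');cv2.imwrite('pics/w11.png',im[:,:,::-1])
for l in ['gate_tip','gate_hinge']:
    r=pinpoint(l,'wrist');print(l,[(x['p'],[round(float(v),4) for v in x['location']]) for x in r])
E
```

```text
t 18.18 hx -81.4 hy 100.7 z 0.1091 head 0.296 Fx 0.2 Fy 0.1 Fz 0.2 tq [-0.05 -0.02  0.  ] op 0.0001
gate_tip [(0.66, [0.5015, 0.2246, 0.032])]
gate_hinge [(0.93, [0.5791, 0.2171, 0.0311])]
```

View pics/w11.png

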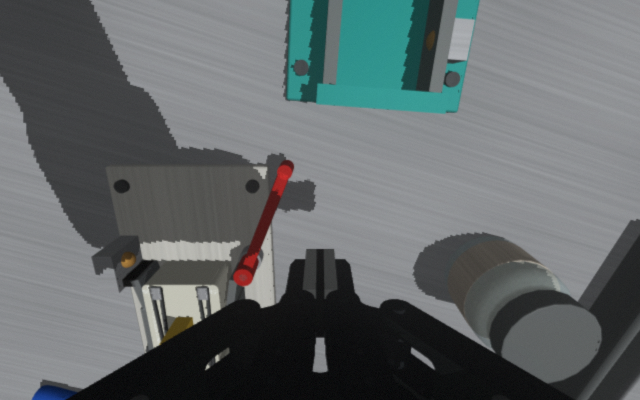

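```bash
cat > gate.py <<'E'
import numpy as np
H=np.array([-36,46.])
def tcp(g,gap=0):
    d=np.array([-np.sin(g),-np.cos(g)]);n=np.array([-np.cos(g),np.sin(g)])
    r=np.interp(g,[0,1,2],[52,62,62])
    return H+r*d+n*(4+11*abs(np.cos(g))+14.5*abs(np.sin(g))+gap)
if __name__=='__main__':
    cur=np.array([-81.4,100.7])
    for g in np.arange(1.9,-.01,-.1):
        t=tcp(g);print(round(g,2),t.round(1),'dz',((t-cur)[0]/10).round(2),'dy',((t-cur)[1]/10).round(2));cur=t
E
python3 gate.py
```

```text
1.9 [-87.8  86.2] dz -0.64 dy -1.45
1.8 [-91.7  80.2] dz -0.39 dy -0.6
1.7 [-94.9  73.6] dz -0.32 dy -0.65
1.6 [-97.4  66.6] dz -0.25 dy -0.7
1.5 [-99.2  60.8] dz -0.18 dy -0.58
1.4 [-100.5   55.3] dz -0.13 dy -0.55
1.3 [-101.3   49.6] dz -0.08 dy -0.58
1.2 [-101.6   43.6] dz -0.02 dy -0.6
1.1 [-101.2   37.4] dz 0.04 dy -0.62
1.0 [-100.1   31.1] dz 0.11 dy -0.63
0.9 [-97.6  25.5] dz 0.26 dy -0.57
0.8 [-94.4  20. ] dz 0.32 dy -0.54
0.7 [-90.6  14.9] dz 0.38 dy -0.51
0.6 [-86.3  10.1] dz 0.43 dy -0.48
0.5 [-81.4   5.9] dz 0.49 dy -0.43
0.4 [-76.    2.1] dz 0.54 dy -0.37
0.3 [-70.2  -1. ] dz 0.58 dy -0.31
0.2 [-64.   -3.4] dz 0.62 dy -0.24
0.1 [-57.6  -5.1] dz 0.64 dy -0.17
-0.0 [-51.  -6.] dz 0.66 dy -0.09
```

>>> {"api": "arm_command", "payload": {"moves": [{"dx": 4, "dy": 0, "dz": 0, "yaw": 0, "gripper": 0}, {"dx": 3.9, "dy": 0, "dz": 0, "yaw": 0, "gripper": 0}, {"dx": 0, "dy": 0, "dz": 0, "yaw": 0, "gripper": 0}, {"dx": 0, "dy": 0, "dz": 0, "yaw": 0, "gripper": 0}]}}

```text
time: 18.82
tool_pos: [0.5227, 0.2575, 0.0311]
tcp_rot: [-0.232, 1.556, 0.234]
contact_force: [0.5, 0.3, 0.9]
opening: -0.0
```

```bash
python3 chk.py
```

```text
t 18.82 hx -80.8 hy 101.5 z 0.0311 head 0.297 Fx 0.6 Fy 0.1 Fz 0.9 tq [-0.    0.   -0.02] op -0.0
```

>>> {"api": "arm_command", "payload": {"moves": [{"dx": 0, "dy": -0.8, "dz": -0.4, "yaw": 0, "gripper": 0}, {"dx": 0, "dy": -0.7, "dz": -0.3, "yaw": 0, "gripper": 0}, {"dx": 0, "dy": -0.6, "dz": -0.4, "yaw": 0, "gripper": 0}, {"dx": 0, "dy": -0.65, "dz": -0.3, "yaw": 0, "gripper": 0}, {"dx": 0, "dy": -0.7, "dz": -0.25, "yaw": 0, "gripper": 0}, {"dx": 0, "dy": -0.6, "dz": -0.2, "yaw": 0, "gripper": 0}, {"dx": 0, "dy": -0.55, "dz": -0.15, "yaw": 0, "gripper": 0}, {"dx": 0, "dy": -0.6, "dz": -0.1, "yaw": 0, "gripper": 0}, {"dx": 0, "dy": -0.6, "dz": 0, "yaw": 0, "gripper": 0}, {"dx": 0, "dy": -0.6, "dz": 0.05, "yaw": 0, "gripper": 0}, {"dx": 0, "dy": -0.65, "dz": 0.1, "yaw": 0, "gripper": 0}, {"dx": 0, "dy": 0, "dz": 0, "yaw": 0, "gripper": 0}]}}

```text
time: 20.32
tool_pos: [0.5237, 0.183, 0.0293]
tcp_rot: [-0.233, 1.558, 0.232]
contact_force: [0.2, -0.6, 0.1]
opening: -0.0001
```

```bash
python3 chk.py;  python3 - <<'E'
from h import *
import cv2
im=snapshot('wrist');cv2.imwrite('pics/w12.png',im[:,:,::-1])
im=snapshot('side');cv2.imwrite('pics/s12.png',cv2.resize(im[120:220,250:400],None,fx=5,fy=5,interpolation=cv2.INTER_CUBIC)[:,:,::-1])
E
```

```text
t 20.32 hx -101.7 hy 29.9 z 0.0293 head 0.296 Fx 0.1 Fy -0.6 Fz 0.1 tq [ 0.02 -0.07 -0.03] op -0.0001
```

View pics/w12.png

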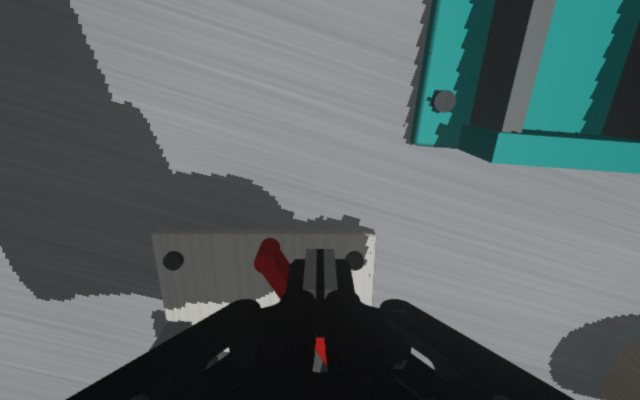

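View pics/s12.png

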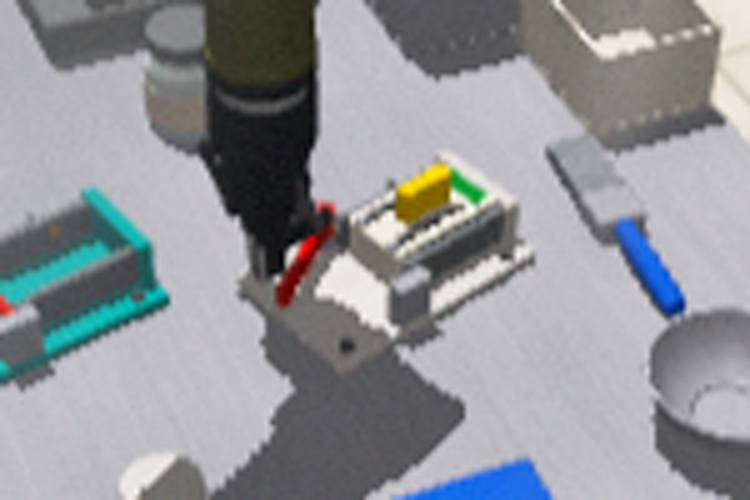

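>>> {"api": "arm_command", "payload": {"moves": [{"dx": 0, "dy": -0.55, "dz": 0.35, "yaw": 0, "gripper": 0}, {"dx": 0, "dy": -0.5, "dz": 0.35, "yaw": 0, "gripper": 0}, {"dx": 0, "dy": -0.5, "dz": 0.4, "yaw": 0, "gripper": 0}, {"dx": 0, "dy": -0.5, "dz": 0.45, "yaw": 0, "gripper": 0}, {"dx": 0, "dy": -0.4, "dz": 0.5, "yaw": 0, "gripper": 0}, {"dx": 0, "dy": -0.4, "dz": 0.55, "yaw": 0, "gripper": 0}, {"dx": 0, "dy": -0.3, "dz": 0.6, "yaw": 0, "gripper": 0}, {"dx": 0, "dy": 0, "dz": 0, "yaw": 0, "gripper": 0}]}}

```text
time: 21.42
tool_pos: [0.564, 0.163, 0.0294]
tcp_rot: [-0.233, 1.557, 0.233]
contact_force: [0.0, 0.3, -0.2]
opening: 0.0002
```

```bash
python3 chk.py;  python3 - <<'E'
from h import *
import cv2
im=snapshot('wrist');cv2.imwrite('pics/w13.png',im[:,:,::-1])
im=snapshot('side');cv2.imwrite('pics/s13.png',cv2.resize(im[120:220,250:400],None,fx=5,fy=5,interpolation=cv2.INTER_CUBIC)[:,:,::-1])
E
```

```text
t 21.43 hx -69.0 hy -1.0 z 0.0294 head 0.297 Fx 0.1 Fy 0.2 Fz -0.2 tq [-0.01  0.   -0.03] op 0.0002
```

View pics/w13.png

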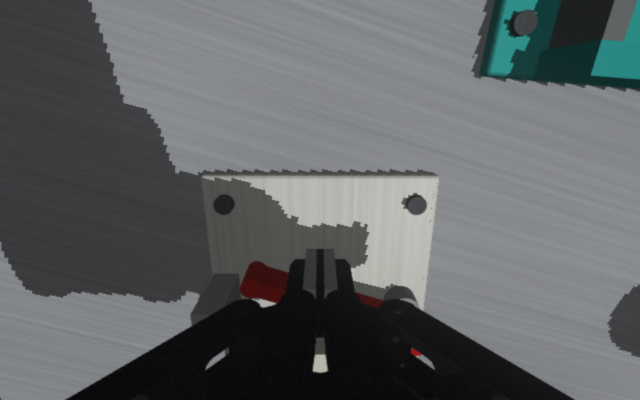

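View pics/s13.png

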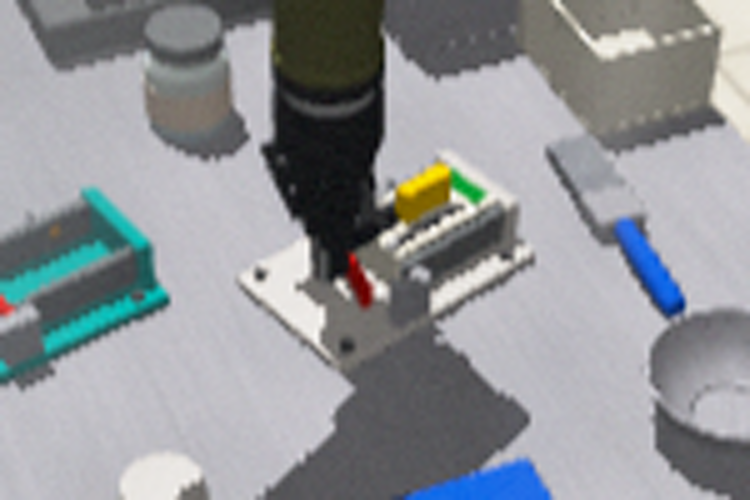

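>>> {"api": "arm_command", "payload": {"moves": [{"dx": 0, "dy": -0.1, "dz": 0.4, "yaw": 0, "gripper": 0}, {"dx": 0, "dy": -0.1, "dz": 0.3, "yaw": 0, "gripper": 0}, {"dx": 0, "dy": 0, "dz": 0, "yaw": 0, "gripper": 0}]}}

```text
time: 21.9
tool_pos: [0.5708, 0.1634, 0.0294]
tcp_rot: [-0.233, 1.558, 0.234]
contact_force: [0.0, 0.2, -0.1]
opening: 0.0002
```

```bash
python3 chk.py
```

```text
t 21.9 hx -62.4 hy -2.6 z 0.0294 head 0.298 Fx 0.1 Fy 0.2 Fz -0.1 tq [ 0.02 -0.02 -0.01] op 0.0002
```

>>> {"api": "arm_command", "payload": {"moves": [{"dx": 0, "dy": -0.1, "dz": 0.3, "yaw": 0, "gripper": 0}, {"dx": 0, "dy": 0, "dz": 0, "yaw": 0, "gripper": 0}]}}

```text
time: 22.15
tool_pos: [0.5739, 0.1633, 0.0294]
tcp_rot: [-0.234, 1.558, 0.234]
contact_force: [-0.0, 0.1, -0.1]
opening: 0.0002
```

```bash
python3 chk.py
```

```text
t 22.15 hx -59.4 hy -3.6 z 0.0294 head 0.298 Fx 0.0 Fy 0.1 Fz -0.1 tq [ 0.01 -0.03  0.03] op 0.0002
```

>>> {"api": "arm_command", "payload": {"moves": [{"dx": 0, "dy": 0, "dz": 0.3, "yaw": 0, "gripper": 0}, {"dx": 0, "dy": 0, "dz": 0, "yaw": 0, "gripper": 0}]}}

```text
time: 22.4
tool_pos: [0.5754, 0.1637, 0.0289]
tcp_rot: [-0.234, 1.561, 0.233]
contact_force: [-3.6, -1.5, 1.6]
opening: 0.0003
```

```bash
python3 chk.py
```

```text
t 22.4 hx -58.0 hy -3.7 z 0.0289 head 0.297 Fx -3.9 Fy -0.4 Fz 1.6 tq [-0.36  0.86  0.04] op 0.0003
```

>>> {"api": "arm_command", "payload": {"moves": [{"dx": 0, "dy": 0, "dz": 0.25, "yaw": 0, "gripper": 0}, {"dx": 0, "dy": 0, "dz": 0, "yaw": 0, "gripper": 0}]}}

```text
time: 22.65
tool_pos: [0.5773, 0.164, 0.0287]
tcp_rot: [-0.234, 1.562, 0.233]
contact_force: [-5.5, -1.7, 1.8]
opening: -0.0
```

```bash
python3 chk.py
```

```text
t 22.65 hx -56.0 hy -3.9 z 0.0287 head 0.297 Fx -5.7 Fy -0.0 Fz 1.8 tq [-0.44  1.02 -0.02] op -0.0
```

>>> {"api": "arm_command", "payload": {"moves": [{"dx": 0, "dy": 0, "dz": 0.2, "yaw": 0, "gripper": 0}, {"dx": 0, "dy": 0, "dz": 0, "yaw": 0, "gripper": 0}]}}

```text
time: 22.9
tool_pos: [0.5814, 0.1655, 0.0293]
tcp_rot: [-0.233, 1.557, 0.233]
contact_force: [0.3, 0.5, -0.3]
opening: 0.0002
```

```bash
python3 chk.py
```

```text
t 22.9 hx -51.6 hy -3.7 z 0.0293 head 0.297 Fx 0.4 Fy 0.4 Fz -0.3 tq [-0.01  0.04  0.03] op 0.0002
```

>>> {"api": "arm_command", "payload": {"moves": [{"dx": 0, "dy": 0, "dz": 0.2, "yaw": 0, "gripper": 0}, {"dx": 0, "dy": 0, "dz": 0, "yaw": 0, "gripper": 0}]}}

```text
time: 23.15
tool_pos: [0.5825, 0.1661, 0.0293]
tcp_rot: [-0.234, 1.559, 0.234]
contact_force: [-2.9, -1.4, 0.2]
opening: -0.0003
```

```bash
python3 chk.py
```

```text
t 23.15 hx -50.4 hy -3.4 z 0.0293 head 0.298 Fx -3.2 Fy -0.5 Fz 0.2 tq [-0.18  0.67 -0.03] op -0.0003
```

>>> {"api": "arm_command", "payload": {"moves": [{"dx": 0, "dy": 0, "dz": 0.2, "yaw": 0, "gripper": 0}, {"dx": 0, "dy": 0, "dz": 0, "yaw": 0, "gripper": 0}]}}

```text
time: 23.4
tool_pos: [0.5826, 0.1662, 0.0289]
tcp_rot: [-0.234, 1.563, 0.233]
contact_force: [-6.2, -2.2, 4.4]
opening: 0.0002
```

```bash
python3 chk.py
```

```text
t 23.4 hx -50.3 hy -3.4 z 0.0289 head 0.298 Fx -6.6 Fy -0.2 Fz 4.4 tq [-0.49  1.48  0.04] op 0.0002
```

>>> {"api": "arm_command", "payload": {"moves": [{"dx": 0, "dy": 0, "dz": -1.5, "yaw": 0, "gripper": 0}, {"dx": 0, "dy": 0, "dz": -1.5, "yaw": 0, "gripper": 0}, {"dx": -5, "dy": 0, "dz": 0, "yaw": 0, "gripper": 0}, {"dx": -5, "dy": 0, "dz": 0, "yaw": 0, "gripper": 0}, {"dx": -5, "dy": 0, "dz": 2, "yaw": 0, "gripper": 0}, {"dx": 0, "dy": 0, "dz": 4, "yaw": 0, "gripper": 0}, {"dx": 0, "dy": 0, "dz": 0, "yaw": 0, "gripper": 0}, {"dx": 0, "dy": 0, "dz": 0, "yaw": 0, "gripper": 0}]}}

```text
time: 24.4
tool_pos: [0.6131, 0.1754, 0.1787]
tcp_rot: [-0.234, 1.559, 0.233]
contact_force: [0.2, -0.6, 0.1]
opening: -0.0
```

```bash
python3 chk.py;  python3 - <<'E'
from h import *
import cv2
im=snapshot('wrist');cv2.imwrite('pics/w14.png',cv2.resize(im[60:330,180:460],None,fx=2.2,fy=2.2,interpolation=cv2.INTER_CUBIC)[:,:,::-1])
for l in ['cassette_nose','cassette_center','gate_tip','gate_hinge','holder_seat']:
    r=pinpoint(l,'wrist');print(l,[(x['p'],[round(float(v),4) for v in x['location']]) for x in r])
im=snapshot('side');cv2.imwrite('pics/s14.png',cv2.resize(im[120:220,250:400],None,fx=5,fy=5,interpolation=cv2.INTER_CUBIC)[:,:,::-1])
E
```

```text
t 24.4 hx -18.5 hy -3.5 z 0.1787 head 0.298 Fx 0.0 Fy -0.6 Fz 0.1 tq [-0.02 -0.01  0.02] op -0.0
cassette_nose []
cassette_center [(0.74, [0.6513, 0.1905, 0.0246])]
gate_tip [(0.77, [0.6065, 0.1383, 0.028])]
gate_hinge [(0.83, [0.5786, 0.2179, 0.0314])]
holder_seat [(0.86, [0.4348, 0.2671, 0.0292])]
```

View pics/w14.png

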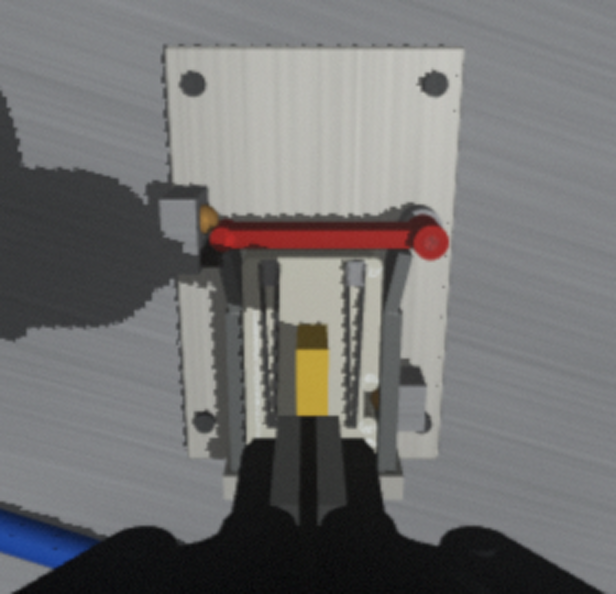

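View pics/s14.png

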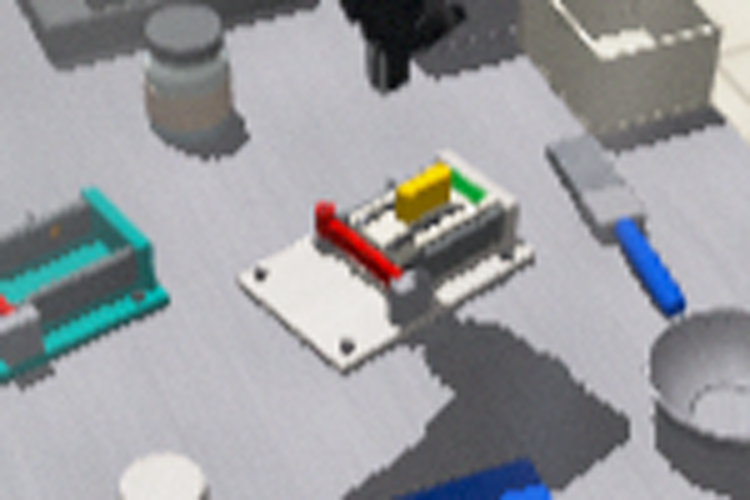

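```bash
python3 -c "
from plant import arm
print(arm.job_done(),arm.sense()['time'])"
```

```text
the job is handed in; nothing more can be done
the job is handed in; nothing more can be done
```

I loaded the cassette into the white-plated holder, green end first, and pushed it to the back stop. I then pushed the gate shut past its catch ball and handed the job in after about 24.5 s. The hand-in gives no verdict, so what follows rests on my own readings.

- **Cassette:** It stopped rigidly with the tool at about holder x = +19.5 mm. I let the push rise to about 17 N there, with 17 N downward on the tool, then let go while the gate was still open at about 1.9 rad. The wrist picture showed its end against the stop and the side ball in the notch.
- **Gate:** The catch ball resisted with about 6 N, then gave way, and the rigid stop was felt at about 7 N. In the last pictures the bar lies straight across the front, past the ball. The network put its tip at (0.607, 0.138), against (0.605, 0.139) for the catch in my fit.
- **Bystanders:** I touched none of them. In the last pictures the jar, brush and bowl stand where they were; I took no final measurement of the others.

**Checks that were weak or disagreed:**
- I felt no clear click as the side ball dropped in, only a small drop in side force. The seating rests on the hard stop and the pictures.
- Side-to-side readings of the cassette in the holder differ by about 2 mm, which is within camera calibration error.
- In the last picture the network found no nose point, because the fingers hid it. It also placed the seat point on a turquoise look-alike, so I disregarded that.

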